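Set the marking arm of a marking-out jig

ROBOT

A 7-joint arm with a two-finger parallel gripper is mounted at the origin on a cart in front of the work surface, level with it; the furniture and walls round the work are solid. World frame = base frame: x ahead of the robot, y to its left, z up, the work surface at z = 0. Lengths are in mm, angles in rad, forces in N, time in s.
With the tool pointing down it reaches from about 400 to 875 mm from the base axis. Payload 4.4 kg.
Tool frame: the origin (TCP) lies midway between the tips of the shut fingers; the grasp point (between the pads) lies 19 mm behind it; z points along the fingers, y is the line along which they close (so a half turn about z gives the same grasp; the last joint's range is limited). The gripper opens to 85 mm and grips with 20 to 120 N. Pads are 22 mm wide; open, the fingers measure 114 mm over their backs; the gripper's body (76 mm by 85 mm) begins 54 mm behind the grasp point. The pads swing forward as they close: fully open they stand 13 mm farther back than shut.
Start: joints at [-1.182, 0.628, 0.038, 1.517, -0.027, 0.996, -0.02], TCP at [285.513, 583.952, 231.313] pointing down, gripper open.
Joint ranges: [-3.06, 3.06], [-0.37, 2.12], [-1.25, 1.32], [0.18, 2.47], [-1.1, 4.24], [0.23, 1.98], [-2.94, 2.94]. Speed limits (rad/s): [2.57, 2.57, 3.14, 3.14, 3.14, 3.14, 3.14].

INTERFACE

Orientations are given as [roll, pitch, yaw] about the fixed x, y, z axes, in that order (R = Rz(yaw) Ry(pitch) Rx(roll)).
In Python, from cell import read_state, get_image, finish_job gives the robot as it stands.
- The arm moves only by the tool send_rows, never from a script. Its argument "series" is a list of rows, each an object of numbers: "ax", "ay", "az": the turn, a rotation vector about the tool's x, y, z in rad; "dx", "dy", "dz": the shift along the tool's x, y, z in cm; "hand": the closure, from 0 (fully open) to 1 (shut). In form: [{"ax": .., "ay": .., "az": .., "dx": .., "dy": .., "dz": .., "hand": ..}, ...]. A call has 1 to 10 rows; each row is the pose to reach, as a shift and turn from the pose commanded when the call began, along the tool's axes at that moment; what a row does not reach only later rows make up. A row lasts 1/10 s, in which the tool goes at most 50 mm and 8.59 degrees, less where a joint would pass 70% of its speed; a pose out of reach is approached as far as the arm can. A call with a gripper value outside its range is refused whole. The fingers move at their own pace and stop on an object; the grip force is fixed at half the most. Time passes only in rows, so rows that repeat a pose let the fingers close. It gives the time, the measured TCP pose, the force, the opening and the grip force at its end, in the units of the state.
- read_state(): the state, without advancing time (a new reading comes with each control period).
- get_image(name): name is "side" or "top" or "wrist"; returns a dict with "pixels" (400x640x3 uint8, red, green, blue), "mtx" (3x3 intrinsics, pixels), "R" (3x3) and "t" (3): a world point X has camera coordinates R X + t. Camera axes: x right, y down, z forward; pixel columns grow to the right and rows downward; lengths in mm; the calibration is good to about 2 mm. A picture is of the moment at which its call begins. There is no depth.
- finish_job(): hands the job in; it is judged then, once.
The state is a dict: "clock": time; "qpos": joint angles; "qd": joint speeds; "tau": joint torques, N m; "eef_pos": TCP position; "tool_rot": TCP orientation; "force": force on the tool from outside, world axes, zero at the start; "torque": the same for the moment, N m; "width": finger opening in mm; "gripper_force": force on a finger pad.
Only numpy, scipy, OpenCV 4.12 (cv2) and the standard library are available. Lean on these libraries where they do the work, as an engineer would, in place of code of your own. Each camera call takes 0.05 s, during which the arm holds its last target. There are 200 camera calls.

TASK

Push the aluminium box-section offcut on the marking-out jig square and flush into the corner of its two fences. Then pinch the head of the telescoping arm so that its lock button is squeezed in, draw the arm out until its marking blade stands over the rib of the index clip on the scale, and finish still holding it there, because a spring pulls the arm back. Leave the other things on the jig and the bench where they are.

Things in the scene. Friction and masses are not known exactly. Their poses are not given: they have to be found in the camera images.
- jig: fixed marking-out jig; origin on the worktop, z up; turned up to 0.25 rad. Its frame, mm: grey plate x -112..93, y -150..150, 10 thick. Steel back fence along y, front face x = 20, y -105..35; steel end fence along x, right (-y) face y = 35, x -58..32; both tops z = 32. Outer tube of the arm: x 48..78, y 35..145, top z = 72. Lock's strike block under the head: x 44..56, y 0..8, top z = 40
- corner (a point): inside corner of the two fences, on the plate's upper face; jig frame (20, 35, 10) mm, axes as the jig's. The scale is a row of lines 10 mm apart on top of the back fence
- offcut_center (a point): centre of the loose offcut of aluminium box section, 50 (its x) x 110 (its y) x 26 mm high, about 0.25 kg, ends open, 3 mm walls. It lies on the plate in front and to the right of the corner, long side within 0.35 rad of the jig's y. Flush: +x side on the back fence, +y end on the end fence, this centre at jig frame (-5, -20, 23) mm
- head_grip (a point): pinching point of the arm's head, 70 mm above the worktop; axes as the jig's; moves with the arm. Head: black block 30 (x) x 40 (y) mm centred here, 42 to 90 mm above the worktop, lock button on its front (-x) face. Pinch along the jig's x, one finger on the button: 38 mm over both, 32 mm with the button in. Below, fences, clip and offcut reach z = 38 mm, the blade 47 mm
- gauge_arm (a joint): how far the telescoping arm is drawn out, m: 0 = home (locked), at most 0.095. It slides along the jig's -y (to the right). A spring pulls it home with 2 N at home, 3.5 N fully out; friction 0.4 N
- lock_button (a joint): travel of the lock button along the jig's +x, m: 0 = out, 0.006 = in; spring 5 N at first, 7.5 N fully in. Flat face 26 (y) x 28 (z) mm centred before head_grip, 8 mm off the head when out, 2 mm when in. At home the arm is locked (1 mm play) unless it is in by over 4 mm. Past 15 mm of extension the lock does not act; an arm let go there springs back to 15 mm
- pointer (a point): underside of the marking blade where it crosses above the back fence. Blade: steel strip 4 mm wide (y) fixed to the head, running along the jig's x from the head forward to jig x = -22 mm, 43 to 47 mm above the worktop, over the offcut. 15 mm to the right (-y) of head_grip; moves with the arm
- mark (a point): top of the rib, 3 mm wide (y), in the middle of the small dark steel index clip (14 mm wide in y) fixed on the back fence: the wanted place on the scale, 30 to 65 mm to the right of the blade's home; 38 mm above the worktop, axes as the jig's
- hex_key: bystander: hex key 28x77x4 mm, flat on the left front of the jig plate; origin under its middle
- stamp: bystander: small hand stamp with a wooden knob, 22x30x62 mm, upright on the right rear of the jig plate; origin under its middle
- screw_bin: bystander: small parts bin of screws 107x71x50 mm, left of the jig; origin under its middle
- tape_measure: bystander: tape measure 34x85x63 mm, left of the jig, farther back; origin under its middle
- screwdriver: bystander: screwdriver 26x196x25 mm, right of the jig; origin under its middle
There are look-alikes about, which are no part of the job. What is meant by the part that bears offcut_center is not yellow, and is the smaller of those in its own colour.

How it is judged (in metres and radians):
On the way, in this order (a step that is already met when the one before it is completed fails the run):
1. the offcut lies flush in the fence corner, with the arm still locked at home (x of offcut_center in the frame of jig between -0.0075 and -0.0025 m and y of offcut_center in the frame of jig between -0.0225 and -0.0175 m and z of offcut_center in the frame of jig below 0.028 m and angle between the x axis of offcut_center and the x axis of jig, either way round below 0.03 rad and angle between offcut_center's own z axis and vertical below 0.05 rad and value of joint gauge_arm below 0.006 m), for 0.2 s.
2. the head is pinched, its lock button in, and the arm drawn out past its lock (value of joint lock_button above 0.0035 m and contact force between the fingers and gauge_arm above 2 N and value of joint gauge_arm above 0.016 m), for 0.1 s.
At the end, for the whole second after the job is handed in: The offcut lies flat in the corner, within 2.5 mm of both fences and 0.03 rad of square; the blade stands within 4 mm of the clip's rib along the scale, at rest, and the fingers still hold the arm (more than 2 N) (x of offcut_center in the frame of jig between -0.0075 and -0.0025 m and y of offcut_center in the frame of jig between -0.0225 and -0.0175 m and z of offcut_center in the frame of jig below 0.028 m and angle between the x axis of offcut_center and the x axis of jig, either way round below 0.03 rad and angle between offcut_center's own z axis and vertical below 0.05 rad and y of pointer in the frame of mark between -0.004 and 0.004 m and velocity of joint gauge_arm between -0.01 and 0.01 m/s and contact force between the fingers and gauge_arm above 2 N); the arm keeps its last pose, push and grip.
It fails at once if a bystander is moved more than 25 mm (distance of any of hex_key, stamp, screw_bin, tape_measure, screwdriver from where it was at the start of the episode above 0.025 m).
It also fails if it takes over 48 s, if anything falls off the work surface, if the arm or the gripper's body presses on something with over 40 N, if the wrist force passes 120 N, or if a joint passes its speed limit or range.

## Working session

There is one attempt and no reset: what is moved stays moved. The work goes in short steps, Python scripts to look and compute and a tool call to move; the robot and the scene stay as the last step left them, time stands still between calls to the robot, and variables do not carry over. Pictures are saved under pics/ and viewed, at most 10 in all, crops included, and the job is handed in when it is done.

Besides the shell and the picture viewer there is one more tool, called after "Request:" as name(argument=value, ...) on one line, values as JSON. send_rows: Moves the arm, as the interface text tells. Its arguments: {"type":"object","properties":{"series":{"type":"array","items":{"type":"object","properties":{"ax":{"type":"number"},"ay":{"type":"number"},"az":{"type":"number"},"dx":{"type":"number"},"dy":{"type":"number"},"dz":{"type":"number"},"hand":{"type":"number"}}}}},"required":["series"]}

```bash
mkdir -p pics; ls
python3 - <<'E'
from cell import *
import cv2,pickle
s=read_state();print(s)
for n in("side","top"):
    d=get_image(n);pickle.dump(d,open(f"pics/{n}0.pkl","wb"))
    cv2.imwrite(f"pics/{n}0.png",d["pixels"][:,:,::-1])
    print(n,d["mtx"],d["R"],d["t"])
E
```

```text
pics
{'clock': 0.0, 'qpos': array([-1.1817314 ,  0.62934951,  0.03843213,  1.51832721, -0.02702737,
        0.99629025, -0.01998876]), 'qd': array([ 0.00022739, -0.00089693,  0.00089918,  0.00110862,  0.00101748,
       -0.00073633, -0.00026991]), 'tau': array([ 2.91952383e-04, -5.63404834e+01,  1.22696087e+00, -1.93439895e+01,
        1.11636805e-02,  1.07482253e-02,  1.70622496e-05]), 'eef_pos': array([285.26845042, 583.38809922, 230.39974531]), 'tool_rot': array([-3.13973564e+00, -4.93844771e-06,  2.68673294e+00]), 'force': array([-0.43689805, -0.76414295,  0.32955234]), 'torque': array([-0.04331177,  0.00441029, -0.04382379]), 'gripper_force': 0.0, 'width': 85.30043714273963}
side [[473.00898248   0.         308.46989345]
 [  0.         473.00898248 199.95427886]
 [  0.           0.           1.        ]] [[ 0.99988621 -0.0031239  -0.0147585 ]
 [-0.01469802 -0.42204613 -0.9064552 ]
 [-0.00339709  0.90656897 -0.42204402]] [-499.73704768   91.77510558 1218.12387522]
top [[401.24928907   0.         316.70388712]
 [  0.         401.24928907 200.07394417]
 [  0.           0.           1.        ]] [[-0.01239143 -0.99978882  0.0163939 ]
 [-0.9928789   0.01035981 -0.1186767 ]
 [ 0.1184818  -0.01774773 -0.9927976 ]] [   8.08742855  510.94033443 1067.72307437]
```

View pics/top0.png

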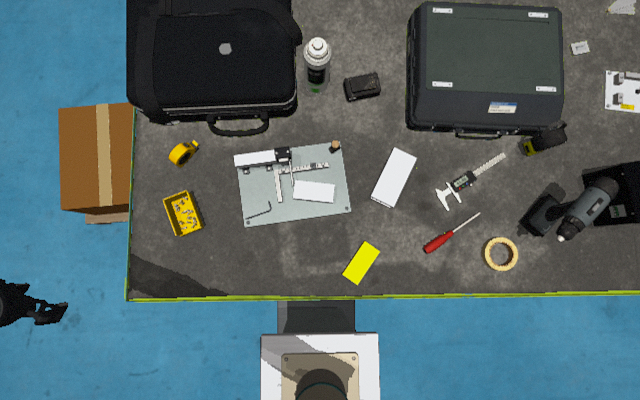

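View pics/side0.png

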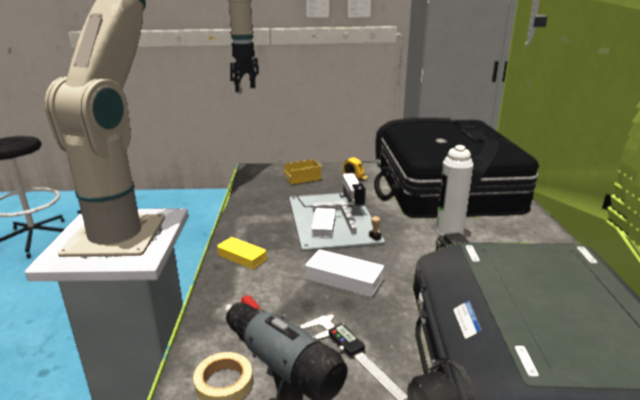

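The top view shows the jig plate at about (293,187), with the white offcut at (314,191) on it. The head is at (284,155), the blade runs down to (292,185), and the clip is on the fence at about (300,168). The larger white bar at (394,177) and the yellow one at (361,263) are the look-alikes. The side view agrees. Next I'll get rough positions, then move the wrist camera over the jig.

```bash
cat > h.py <<'E'
import numpy as np,cv2,pickle
from scipy.spatial.transform import Rotation as Ro
def load(n): return pickle.load(open(f"pics/{n}.pkl","rb"))
def snap(cam,n):
    from cell import get_image
    d=get_image(cam);pickle.dump(d,open(f"pics/{n}.pkl","wb"));cv2.imwrite(f"pics/{n}.png",d["pixels"][:,:,::-1]);return d
def ray(d,p,z):
    K,R,t=map(np.array,(d["mtx"],d["R"],d["t"]))
    v=R.T@np.linalg.inv(K)@[p[0],p[1],1];c=-R.T@t
    return c+v*(z-c[2])/v[2]
def proj(d,X):
    K,R,t=map(np.array,(d["mtx"],d["R"],d["t"]))
    q=(K@(R@np.atleast_2d(X).T+t[:,None])).T;return q[:,:2]/q[:,2:]
def rowto(pos,yaw):
    "shift (cm) and rotvec in current tool axes, to TCP pos, pointing down, yaw"
    from cell import read_state
    s=read_state();R=Ro.from_euler('xyz',s['tool_rot'])
    T=Ro.from_euler('xyz',[np.pi,0,yaw])
    return R.inv().apply(np.array(pos)-s['eef_pos'])/10,(R.inv()*T).as_rotvec()
E
python3 - <<'E'
from h import *
d=load("top0")
for p in[(236,160),(343,143),(352,211),(245,226)]:print(p,ray(d,p,10).round())
c=cv2.resize(d["pixels"][130:235,225:365,::-1],None,fx=5.5,fy=5.5,interpolation=cv2.INTER_CUBIC);cv2.imwrite("pics/c0.png",c)
from cell import get_image
w=get_image("wrist");R=np.array(w["R"]);print(w["mtx"],R,w["t"],-R.T@w["t"])
E
```

```text
(236, 160) [629. 227.  10.]
(343, 143) [676. -75.  10.]
(352, 211) [482. -96.  10.]
(245, 226) [443. 201.  10.]
[[293.45037613   0.         323.66279724]
 [  0.         293.45037613 196.28786883]
 [  0.           0.           1.        ]] [[ 0.44008668  0.89795431 -0.00133165]
 [ 0.85099526 -0.41659787  0.31977067]
 [ 0.28658469 -0.14186004 -0.94749403]] [-649.24591312  -41.43826777  379.53588572] [212.21907139 619.5710495  371.99415943]
```

View pics/c0.png

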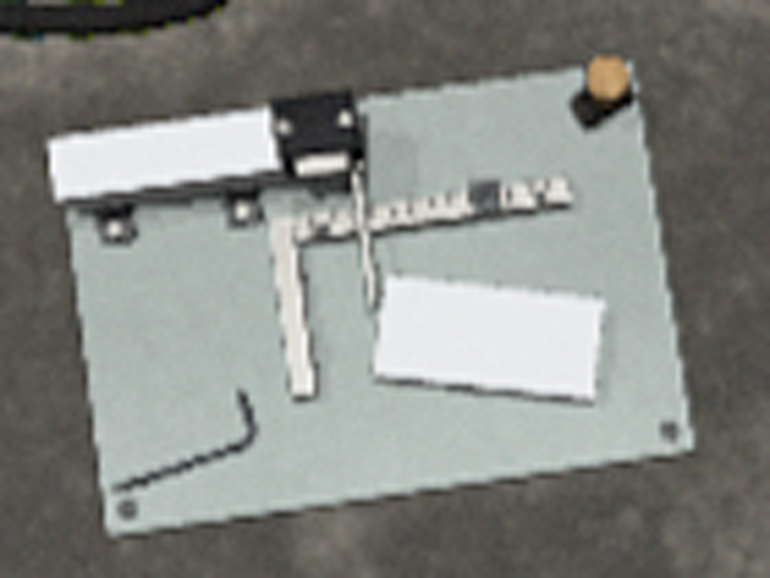

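The crop shows the plate's front corners at (110,535) and (692,450) and its rear right corner at (635,62). The offcut's top face has corners near (388,278), (604,298), (596,400) and (375,380). The blade runs from (358,165) to (373,305) and the clip is at (485,195). Jig yaw is about +0.16. I'll take the wrist camera above it.

Run:
```python
from h import *
print(rowto([560,50,230],1.73))
```

```text
(array([-48.11672939, -35.86459128,   0.11051833]), array([-1.35241906e-03,  6.89562294e-04,  9.56860164e-01]))
```

Request:
send_rows(series=[{"dx": -48.1,"dy": -35.9,"dz": 0,"az": 0.957,"hand": 0},{"dx": -48.1,"dy": -35.9,"dz": 0,"az": 0.957,"hand": 0},{"dx": -48.1,"dy": -35.9,"dz": 0,"az": 0.957,"hand": 0},{"dx": -48.1,"dy": -35.9,"dz": 0,"az": 0.957,"hand": 0},{"dx": -48.1,"dy": -35.9,"dz": 0,"az": 0.957,"hand": 0},{"dx": -48.1,"dy": -35.9,"dz": 0,"az": 0.957,"hand": 0},{"dx": -48.1,"dy": -35.9,"dz": 0,"az": 0.957,"hand": 0},{"dx": -48.1,"dy": -35.9,"dz": 0,"az": 0.957,"hand": 0},{"dx": -48.1,"dy": -35.9,"dz": 0,"az": 0.957,"hand": 0},{"dx": -48.1,"dy": -35.9,"dz": 0,"az": 0.957,"hand": 0}])

```text
invalid input at $.series[0]: expected keys ax, ay, az, dx, dy, dz, hand
```

Request:
send_rows(series=[{"ax": 0,"ay": 0,"dx": -48.1,"dy": -35.9,"dz": 0,"az": 0.957,"hand": 0},{"ax": 0,"ay": 0,"dx": -48.1,"dy": -35.9,"dz": 0,"az": 0.957,"hand": 0},{"ax": 0,"ay": 0,"dx": -48.1,"dy": -35.9,"dz": 0,"az": 0.957,"hand": 0},{"ax": 0,"ay": 0,"dx": -48.1,"dy": -35.9,"dz": 0,"az": 0.957,"hand": 0},{"ax": 0,"ay": 0,"dx": -48.1,"dy": -35.9,"dz": 0,"az": 0.957,"hand": 0},{"ax": 0,"ay": 0,"dx": -48.1,"dy": -35.9,"dz": 0,"az": 0.957,"hand": 0},{"ax": 0,"ay": 0,"dx": -48.1,"dy": -35.9,"dz": 0,"az": 0.957,"hand": 0},{"ax": 0,"ay": 0,"dx": -48.1,"dy": -35.9,"dz": 0,"az": 0.957,"hand": 0},{"ax": 0,"ay": 0,"dx": -48.1,"dy": -35.9,"dz": 0,"az": 0.957,"hand": 0},{"ax": 0,"ay": 0,"dx": -48.1,"dy": -35.9,"dz": 0,"az": 0.957,"hand": 0}])

```text
clock: 1.15
eef_pos: [514.6, 137.6, 231.3]
tool_rot: [-3.141, -0.0, 1.73]
force: [1.2, -0.1, 0.6]
width: 85.2
gripper_force: 0.0
```

Run:
```python
from h import *
print(rowto([560,50,230],1.73))
```

```text
(array([-9.36649533,  3.09467987,  0.12395807]), array([-0.00012432, -0.00018537,  0.00021492]))
```

Request:
send_rows(series=[{"ax": 0,"ay": 0,"az": 0,"dx": -8.0,"dy": 2.6,"dz": 0,"hand": 0},{"ax": 0,"ay": 0,"az": 0,"dx": -8.0,"dy": 2.6,"dz": 0,"hand": 0},{"ax": 0,"ay": 0,"az": 0,"dx": -8.0,"dy": 2.6,"dz": 0,"hand": 0},{"ax": 0,"ay": 0,"az": 0,"dx": -8.0,"dy": 2.6,"dz": 0,"hand": 0},{"ax": 0,"ay": 0,"az": 0,"dx": -8.0,"dy": 2.6,"dz": 0,"hand": 0}])

```text
clock: 1.65
eef_pos: [551.7, 66.1, 231.0]
tool_rot: [-3.141, -0.001, 1.732]
force: [0.5, 0.5, -0.1]
width: 85.4
gripper_force: 0.0
```

Run:
```python
from h import *
d=snap("wrist","w1");print(-np.array(d["R"]).T@d["t"])
```

```text
[539.16857205 146.70942888 372.58185129]
```

View pics/w1.png

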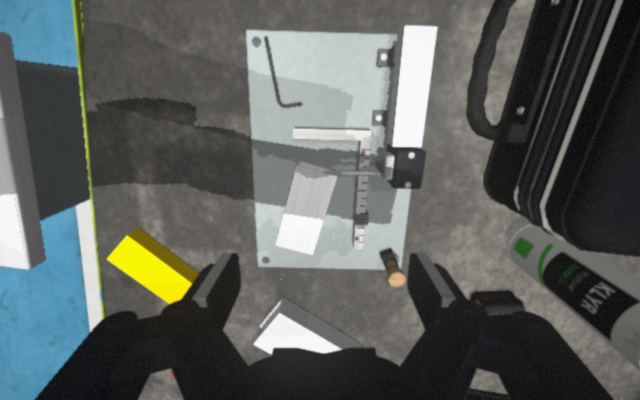

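The wrist view shows the whole jig clearly. Plate corners are near (247,30), (258,268) and (405,268), the offcut is at (306,208), the head at (406,168) and the clip at (362,218). I'll enlarge that part.

Run:
```python
from h import *
d=load("w1")
c=cv2.resize(d["pixels"][120:270,240:440,::-1],None,fx=4,fy=4,interpolation=cv2.INTER_CUBIC);cv2.imwrite("pics/c1.png",c)
```

```text
(no output)
```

View pics/c1.png

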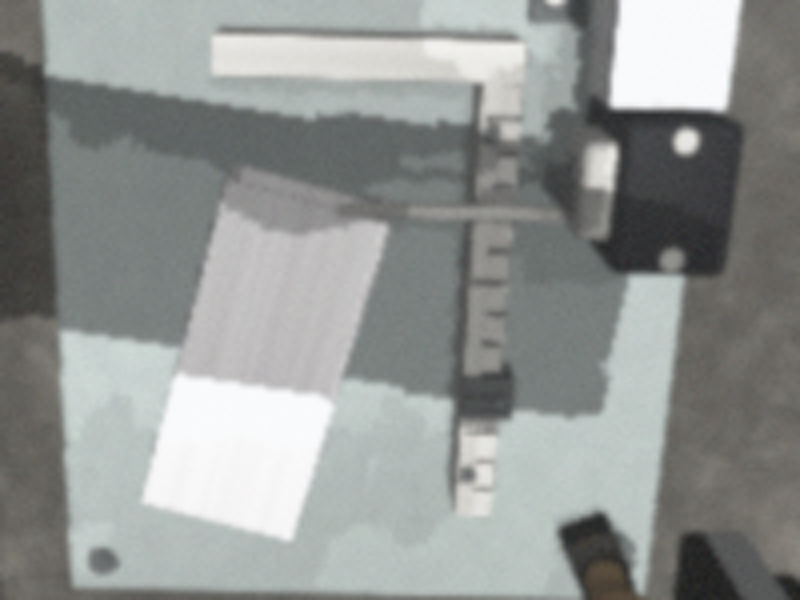

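```bash
cat >> h.py <<'E'
def jig(d,X,pose):
    x,y,a=pose;c,s=np.cos(a),np.sin(a);X=np.atleast_2d(X)
    return np.c_[x+c*X[:,0]-s*X[:,1],y+s*X[:,0]+c*X[:,1],X[:,2]]
def tojig(P,pose):
    x,y,a=pose;c,s=np.cos(a),np.sin(a);u,v=P[0]-x,P[1]-y
    return np.array([c*u+s*v,-s*u+c*v])
E
python3 - <<'E'
from h import *
from scipy.optimize import least_squares
d=load("w1");f=lambda p:(np.array(p)+.5)/4-.5+[240,120]
J=np.array([[20,-105,32],[20,35,32],[-58,35,32],[-112,-150,10],[-112,150,10]])
P=np.vstack([f([[457,514],[482,84],[212,76],[72,588]]),[[247,30]]])
r=least_squares(lambda q:(proj(d,jig(d,J,q))-P).ravel(),[560,60,.16],loss='soft_l1')
pose=r.x;print("wrist",pose,r.fun.reshape(-1,2).round(1).tolist())
t=load("top0");g=lambda p:(np.array(p)+.5)/5.5-.5+[225,130]
J2=np.array([[-112,150,10],[-112,-150,10],[93,-150,10],[20,-105,32]]);P2=g([[110,535],[692,450],[635,62],[572,205]])
r2=least_squares(lambda q:(proj(t,jig(t,J2,q))-P2).ravel(),[560,60,.16],loss='soft_l1');print("top",r2.x,r2.fun.round(1))
oc=[tojig(ray(d,f(p),36),pose) for p in[(235,168),(392,222),(293,541),(143,502)]];oc=np.array(oc);print("offcut",oc.round(1),oc.mean(0),[np.hypot(*(oc[i]-oc[i-1])).round(1) for i in range(4)])
e=oc[1]-oc[2];e2=oc[0]-oc[3];print("yaw",-np.arctan2(e[0],e[1]),-np.arctan2(e2[0],e2[1]))
print("clip",[tojig(ray(d,f(p),z),pose).round(1) for p,z in[((487,370),38),((487,392),38),((487,415),36)]])
print("blade",tojig(ray(d,f((480,213)),47),pose),"head",[tojig(ray(d,f(p),90),pose).round(1) for p in[(608,112),(742,120),(725,272),(612,268)]])
np.save("pose.npy",pose)
E
```

```text
wrist [5.74009007e+02 7.03114868e+01 1.32992449e-01] [[-0.1, 0.9], [0.9, -0.0], [0.6, 0.1], [-0.2, 0.8], [-1.8, -1.5]]
top [5.70965568e+02 6.98365811e+01 1.30431959e-01] [-0.8  0.3  0.7  0.4  0.1 -0.2 -0.  -0.6]
offcut [[ -51.8    9.4]
 [  -5.4   -5.6]
 [ -33.  -112.8]
 [ -81.2 -100. ]] [-42.86388842 -52.26004682] [np.float64(113.2), np.float64(48.7), np.float64(110.7), np.float64(49.9)]
yaw -0.2516729646682278 -0.26328803588482746
clip [array([ 25.5, -50.9]), array([ 26. , -58.2]), array([ 26.8, -66.7])]
blade [18.90001574  0.54798176] head [array([42.3, 36.8]), array([74.8, 35.8]), array([75.8, -2.5]), array([47.3, -2.2])]
```

```bash
cat >> h.py <<'E'
POSE=(573.2,70.2,0.132)
def go(x,y,z,dyaw):
    from cell import read_state
    s=read_state()
    p=jig(None,[x,y,z],POSE)[0];a,b=rowto(p,POSE[2]+dyaw)
    print("d",a.round(2),"a",b.round(3),"now jig",tojig(s['eef_pos'],POSE).round(1),s['eef_pos'][2].round(1),"yaw",(s['tool_rot'][2]-POSE[2]).round(4),"q",s['qpos'].round(2),"F",s['force'].round(1),"w",s['width'].round(1),s['clock'])
E
python3 -c "
from h import *
go(-115,-50,80,np.pi)"
```

```text
Traceback (most recent call last):
  File "h.py", line 31, in go
    print("d",a.round(2),"a",b.round(3),"now jig",tojig(s['eef_pos'],POSE).round(1),s['eef_pos'][2].round(1),"yaw",(s['tool_rot'][2]-POSE[2]).round(4),"q",s['qpos'].round(2),"F",s['force'].round(1),"w",s['width'].round(1),s['clock'])
                                                                                                                                                                                                          ^^^^^^^^^^^^^^^^
AttributeError: 'float' object has no attribute 'round'
```

```bash
sed -i "s/s\['width'\].round(1)/round(s['width'],1)/" h.py
python3 -c "
from h import *
go(-115,-50,80,np.pi)"
```

```text
d [-4.64 -9.45 15.11] a [ 0.    -0.002 -1.541] now jig [-21.8  -1. ] 231.1 yaw 1.6006 q [-0.38  0.51  0.31  1.79 -0.2   0.87  0.19] F [ 0.4  0.5 -0.6] w 85.4 1.7
```

Request:
send_rows(series=[{"ax": 0,"ay": 0,"az": -1.541,"dx": -4.6,"dy": -9.5,"dz": 15.1,"hand": 0.4},{"ax": 0,"ay": 0,"az": -1.541,"dx": -4.6,"dy": -9.5,"dz": 15.1,"hand": 0.4},{"ax": 0,"ay": 0,"az": -1.541,"dx": -4.6,"dy": -9.5,"dz": 15.1,"hand": 0.4},{"ax": 0,"ay": 0,"az": -1.541,"dx": -4.6,"dy": -9.5,"dz": 15.1,"hand": 0.4},{"ax": 0,"ay": 0,"az": -1.541,"dx": -4.6,"dy": -9.5,"dz": 15.1,"hand": 0.4},{"ax": 0,"ay": 0,"az": -1.541,"dx": -4.6,"dy": -9.5,"dz": 15.1,"hand": 0.4},{"ax": 0,"ay": 0,"az": -1.541,"dx": -4.6,"dy": -9.5,"dz": 15.1,"hand": 0.4},{"ax": 0,"ay": 0,"az": -1.541,"dx": -4.6,"dy": -9.5,"dz": 15.1,"hand": 0.4},{"ax": 0,"ay": 0,"az": -1.541,"dx": -4.6,"dy": -9.5,"dz": 15.1,"hand": 0.4},{"ax": 0,"ay": 0,"az": -1.541,"dx": -4.6,"dy": -9.5,"dz": 15.1,"hand": 0.4}])

```text
clock: 2.7
eef_pos: [465.9, 5.6, 80.5]
tool_rot: [3.141, 0.0, -3.044]
force: [0.2, -0.1, -0.1]
width: 51.2
gripper_force: 0.0
```

```bash
python3 -c "
from h import *
go(-115,-50,18,np.pi)"
```

```text
d [ 0.01 -0.01  6.25] a [ 0.     0.    -0.035] now jig [-114.9  -49.9] 80.5 yaw -3.1763 q [ 0.03  0.63 -0.15  2.15  0.24  0.38  1.35] F [ 0.2 -0.1 -0.1] w 51.2 2.7
```

Request:
send_rows(series=[{"ax": 0,"ay": 0,"az": -0.035,"dx": 0,"dy": 0,"dz": 4.5,"hand": 0.4},{"ax": 0,"ay": 0,"az": -0.035,"dx": 0,"dy": 0,"dz": 6.2,"hand": 0.4},{"ax": 0,"ay": 0,"az": -0.035,"dx": 0,"dy": 0,"dz": 6.2,"hand": 0.4},{"ax": 0,"ay": 0,"az": -0.035,"dx": 0,"dy": 0,"dz": 6.2,"hand": 0.4}])

```text
clock: 3.1
eef_pos: [466.2, 5.2, 18.5]
tool_rot: [3.141, 0.001, -3.017]
force: [0.1, -1.1, 0.3]
width: 51.4
gripper_force: 0.0
```

Request:
send_rows(series=[{"ax": 0,"ay": 0,"az": 0,"dx": -1.0,"dy": 0,"dz": 0,"hand": 0.4},{"ax": 0,"ay": 0,"az": 0,"dx": -2.0,"dy": 0,"dz": 0,"hand": 0.4},{"ax": 0,"ay": 0,"az": 0,"dx": -2.8,"dy": 0,"dz": 0,"hand": 0.4},{"ax": 0,"ay": 0,"az": 0,"dx": -3.6,"dy": 0,"dz": 0,"hand": 0.4},{"ax": 0,"ay": 0,"az": 0,"dx": -4.4,"dy": 0,"dz": 0,"hand": 0.4},{"ax": 0,"ay": 0,"az": 0,"dx": -5.2,"dy": 0,"dz": 0,"hand": 0.4},{"ax": 0,"ay": 0,"az": 0,"dx": -5.9,"dy": 0,"dz": 0,"hand": 0.4},{"ax": 0,"ay": 0,"az": 0,"dx": -6.5,"dy": 0,"dz": 0,"hand": 0.4},{"ax": 0,"ay": 0,"az": 0,"dx": -6.9,"dy": 0,"dz": 0,"hand": 0.4},{"ax": 0,"ay": 0,"az": 0,"dx": -7.0,"dy": 0,"dz": 0,"hand": 0.4}])

```text
clock: 4.1
eef_pos: [536.1, 12.8, 18.2]
tool_rot: [3.141, 0.001, -3.018]
force: [-1.7, -0.0, 0.4]
width: 51.3
gripper_force: 0.6
```

```bash
python3 -c "
from h import *
go(-42,-50,18,np.pi)
d=snap('wrist','w2')
print(proj(d,jig(d,[[20,35,32],[20,-105,32]],POSE)))"
```

```text
d [-0.23  0.2   0.02] a [ 0.     0.001 -0.009] now jig [-44.3 -52. ] 18.2 yaw -3.1503 q [ 0.05  0.8  -0.19  1.98  0.36  0.39  1.28] F [-1.7 -0.   0.4] w 51.3 4.1
[[477.73828136 365.49221184]
 [232.59684923 367.2441024 ]]
```

View pics/w2.png

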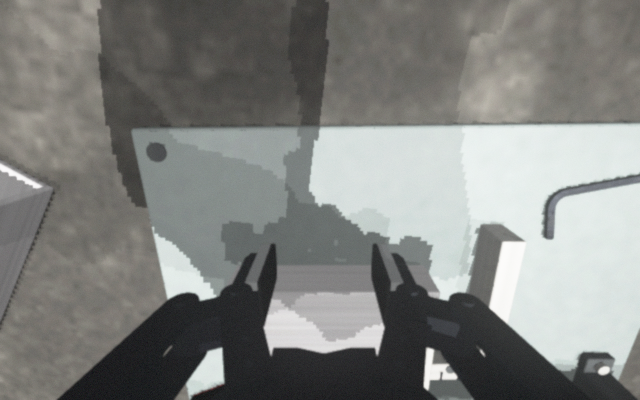

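The offcut's front top edge is level at row 265, squared against both fingers, and its left (+y) end is near column 436. The end fence is at (497,240). Checking the coordinates:

```bash
python3 -c "
from h import *
d=load('w2')
for p,z in[((290,266),36),((360,265),36),((436,265),36),((478,228),32),((484,299),10)]:print(p,tojig(ray(d,p,z),POSE).round(1))
im=d['pixels'].astype(int).sum(2)
print(im[255:275,285],im[255:275,360])
print(im[272,415:450])
"
```

```text
(290, 266) [-48.6 -68.5]
(360, 265) [-48.9 -34.7]
(436, 265) [-48.5   2. ]
(478, 228) [-66.1  21.5]
(484, 299) [-8.2 45.3]
[316 316 318 312 314 312 320 312 307 325 355 375 395 392 392 385 384 378
 388 395] [324 333 316 317 325 321 331 320 319 342 362 388 393 385 383 380 386 380
 377 382]
[380 386 385 387 382 386 392 385 392 388 380 384 388 436 574 644 646 642
 645 645 641 644 649 653 645 650 649 644 651 648 647 646 648 640 637]
```

```bash
python3 -c "
from h import *
d=load('w2')
for p,z in[((290,265.5),10),((360,265),10),((436,265),10),((290,292),36),((375,291),36),((478,226),10),((499,240),32),((523,240),32)]:print(p,tojig(ray(d,p,z),POSE).round(1))
im=d['pixels'].astype(int).sum(2)
print(im[280:300,285],im[280:300,360])
"
```

```text
(290, 265.5) [-32.7 -72.1]
(360, 265) [-32.7 -31.2]
(436, 265) [-32.3  13.3]
(290, 292) [-33.7 -69.2]
(375, 291) [-33.9 -26.7]
(478, 226) [-57.   33.9]
(499, 240) [-59.6  32.7]
(523, 240) [-59.5  44.3]
[384 394 385 392 389 386 387 394 386 383 387 415 432 438 455 453 452 462
 457 460] [393 383 387 384 381 386 389 383 380 389 391 436 505 558 563 564 552 549
 543 551]
```

The front face is at jig x -33, square, and the +y end is at y 13. The end fence reads at its known place, so the pose fit is good. Next I'll retract and go round to the -y end.

Request:
send_rows(series=[{"ax": 0,"ay": 0,"az": 0,"dx": 1.5,"dy": 0,"dz": 0,"hand": 0.4},{"ax": 0,"ay": 0,"az": 0,"dx": 1.5,"dy": 0,"dz": -4,"hand": 1},{"ax": 0,"ay": 0,"az": 0.1,"dx": 1.5,"dy": 0,"dz": -8,"hand": 1}])

```text
clock: 4.45
eef_pos: [519.3, 10.7, 98.2]
tool_rot: [3.141, -0.003, -3.12]
force: [0.7, -0.2, 1.3]
width: 22.8
gripper_force: 0.0
```

```bash
python3 -c "
from h import *
go(-8,-128,70,np.pi/2)"
```

```text
d [-6.14 -6.98  2.8 ] a [-0.002 -0.003  1.46 ] now jig [-61.3 -51.9] 98.2 yaw -3.2519 q [ 0.08  0.65 -0.23  1.99  0.28  0.53  1.25] F [ 0.7 -0.2  1.3] w 22.8 4.45
```

Request:
send_rows(series=[{"ax": 0,"ay": 0,"az": 1.46,"dx": -6.1,"dy": -7.0,"dz": 2.8,"hand": 1},{"ax": 0,"ay": 0,"az": 1.46,"dx": -6.1,"dy": -7.0,"dz": 2.8,"hand": 1},{"ax": 0,"ay": 0,"az": 1.46,"dx": -6.1,"dy": -7.0,"dz": 2.8,"hand": 1},{"ax": 0,"ay": 0,"az": 1.46,"dx": -6.1,"dy": -7.0,"dz": 2.8,"hand": 1},{"ax": 0,"ay": 0,"az": 1.46,"dx": -6.1,"dy": -7.0,"dz": 2.8,"hand": 1},{"ax": 0,"ay": 0,"az": 1.46,"dx": -6.1,"dy": -7.0,"dz": 2.8,"hand": 1},{"ax": 0,"ay": 0,"az": 1.46,"dx": -6.1,"dy": -7.0,"dz": 2.8,"hand": 1},{"ax": 0,"ay": 0,"az": 1.46,"dx": -6.1,"dy": -7.0,"dz": 2.8,"hand": 1},{"ax": 0,"ay": 0,"az": 1.46,"dx": -6.1,"dy": -7.0,"dz": 2.8,"hand": 1},{"ax": 0,"ay": 0,"az": 1.46,"dx": -6.1,"dy": -7.0,"dz": 2.8,"hand": 1}])

```text
clock: 5.45
eef_pos: [583.5, -57.7, 70.4]
tool_rot: [3.141, 0.0, 1.7]
force: [-0.0, 0.6, 0.2]
width: 0.2
gripper_force: 0.0
```

```bash
python3 -c "
from h import *
go(-9,-128,18,np.pi/2)"
```

```text
d [ 0.01 -0.24  5.24] a [ 0.001  0.    -0.003] now jig [  -6.7 -128.1] 70.4 yaw 1.5678 q [-0.04  0.76  0.15  1.83 -0.2   0.56  0.36] F [-0.   0.6  0.2] w 0.2 5.45
```

Request:
send_rows(series=[{"ax": 0,"ay": 0,"az": 0,"dx": 0,"dy": -0.2,"dz": 4,"hand": 1},{"ax": 0,"ay": 0,"az": 0,"dx": 0,"dy": -0.2,"dz": 5.2,"hand": 1},{"ax": 0,"ay": 0,"az": 0,"dx": 0,"dy": -0.2,"dz": 5.2,"hand": 1},{"ax": 0,"ay": 0,"az": 0,"dx": 1.0,"dy": -0.2,"dz": 5.2,"hand": 1},{"ax": 0,"ay": 0,"az": 0,"dx": 1.7,"dy": -0.2,"dz": 5.2,"hand": 1},{"ax": 0,"ay": 0,"az": 0,"dx": 2.4,"dy": -0.2,"dz": 5.2,"hand": 1},{"ax": 0,"ay": 0,"az": 0,"dx": 3.1,"dy": -0.2,"dz": 5.2,"hand": 1},{"ax": 0,"ay": 0,"az": 0,"dx": 3.7,"dy": -0.2,"dz": 5.2,"hand": 1},{"ax": 0,"ay": 0,"az": 0,"dx": 4.0,"dy": -0.2,"dz": 5.2,"hand": 1},{"ax": 0,"ay": 0,"az": 0,"dx": 4.0,"dy": -0.2,"dz": 5.2,"hand": 1}])

```text
clock: 6.45
eef_pos: [575.7, -17.6, 18.4]
tool_rot: [-3.142, -0.001, 1.706]
force: [0.5, 0.3, 0.4]
width: -0.2
gripper_force: 0.0
```

Request:
send_rows(series=[{"ax": 0,"ay": 0,"az": 0,"dx": 0.1,"dy": 0,"dz": 0,"hand": 1},{"ax": 0,"ay": 0,"az": 0,"dx": 0.2,"dy": 0,"dz": 0,"hand": 1},{"ax": 0,"ay": 0,"az": 0,"dx": 0.2,"dy": 0,"dz": 0,"hand": 1}])

```text
clock: 6.75
eef_pos: [575.4, -16.8, 18.2]
tool_rot: [-3.141, 0.0, 1.704]
force: [-0.2, -1.1, 0.9]
width: 0.2
gripper_force: 0.6
```

```bash
python3 -c "
from h import *
go(-9,-86,18,np.pi/2)"
```

```text
d [0.05 0.03 0.02] a [-0.     0.     0.002] now jig [ -9.3 -86.5] 18.2 yaw 1.5724 q [-0.1   0.84  0.13  1.87 -0.23  0.45  0.33] F [-0.2 -1.1  0.9] w 0.2 6.75
```

Request:
send_rows(series=[{"ax": 0,"ay": 0,"az": 0,"dx": 0.1,"dy": 0,"dz": 0,"hand": 1},{"ax": 0,"ay": 0,"az": 0,"dx": 0.2,"dy": 0,"dz": 0,"hand": 1},{"ax": 0,"ay": 0,"az": 0,"dx": 0.2,"dy": 0,"dz": 0,"hand": 1}])

```text
clock: 7.05
eef_pos: [575.6, -15.7, 18.3]
tool_rot: [3.141, 0.001, 1.704]
force: [0.1, -3.9, 0.0]
width: 0.1
gripper_force: 2.2
```

Request:
send_rows(series=[{"ax": 0,"ay": 0,"az": 0,"dx": 0.1,"dy": 0,"dz": 0,"hand": 1},{"ax": 0,"ay": 0,"az": 0,"dx": 0.2,"dy": 0,"dz": 0,"hand": 1},{"ax": 0,"ay": 0,"az": 0,"dx": 0.2,"dy": 0,"dz": 0,"hand": 1}])

```text
clock: 7.35
eef_pos: [575.7, -15.6, 18.5]
tool_rot: [3.14, 0.003, 1.703]
force: [0.6, -7.6, 0.0]
width: 0.0
gripper_force: 4.0
```

Contact with the end fence is felt at 7.6 N. Next I'll go round for the final +x push.

Request:
send_rows(series=[{"ax": 0,"ay": 0,"az": 0,"dx": -2.0,"dy": 0,"dz": 0,"hand": 1},{"ax": 0,"ay": 0,"az": 0,"dx": -2.0,"dy": 0,"dz": -4,"hand": 1},{"ax": 0,"ay": 0,"az": 0,"dx": -2.0,"dy": 0,"dz": -8,"hand": 0.4}])

```text
clock: 7.65
eef_pos: [576.0, -31.8, 97.8]
tool_rot: [-3.137, -0.002, 1.704]
force: [0.1, 0.5, -0.6]
width: 13.4
gripper_force: 0.0
```

```bash
python3 -c "
from h import *
go(-75,-25,90,np.pi)"
```

```text
d [ 7.66 -6.42  0.82] a [-0.002 -0.005 -1.569] now jig [ -10.7 -101.5] 97.8 yaw 1.5723 q [-0.1   0.71  0.17  1.84 -0.2   0.61  0.32] F [ 0.1  0.5 -0.6] w 13.4 7.65
```

Request:
send_rows(series=[{"ax": 0,"ay": 0,"az": -1.57,"dx": 7.6,"dy": -6.4,"dz": 0.8,"hand": 0.4},{"ax": 0,"ay": 0,"az": -1.57,"dx": 7.6,"dy": -6.4,"dz": 0.8,"hand": 0.4},{"ax": 0,"ay": 0,"az": -1.57,"dx": 7.6,"dy": -6.4,"dz": 0.8,"hand": 0.4},{"ax": 0,"ay": 0,"az": -1.57,"dx": 7.6,"dy": -6.4,"dz": 0.8,"hand": 0.4},{"ax": 0,"ay": 0,"az": -1.57,"dx": 7.6,"dy": -6.4,"dz": 0.8,"hand": 0.4},{"ax": 0,"ay": 0,"az": -1.57,"dx": 7.6,"dy": -6.4,"dz": 0.8,"hand": 0.4},{"ax": 0,"ay": 0,"az": -1.57,"dx": 7.6,"dy": -6.4,"dz": 0.8,"hand": 0.4},{"ax": 0,"ay": 0,"az": -1.57,"dx": 7.6,"dy": -6.4,"dz": 0.8,"hand": 0.4},{"ax": 0,"ay": 0,"az": -1.57,"dx": 7.6,"dy": -6.4,"dz": 0.8,"hand": 0.4},{"ax": 0,"ay": 0,"az": -1.57,"dx": 7.6,"dy": -6.4,"dz": 0.8,"hand": 0.4}])

```text
clock: 8.65
eef_pos: [503.5, 35.4, 90.4]
tool_rot: [3.141, -0.001, -3.071]
force: [0.1, 0.1, -0.0]
width: 50.9
gripper_force: 0.0
```

```bash
python3 -c "
from h import *
go(-70,-25,18,np.pi)"
```

```text
d [-0.37  0.04  7.24] a [ 0.001 -0.001 -0.062] now jig [-73.7 -25.3] 90.4 yaw -3.2032 q [ 0.03  0.65 -0.23  2.04  0.3   0.49  1.22] F [ 0.1  0.1 -0. ] w 50.9 8.65
```

Request:
send_rows(series=[{"ax": 0,"ay": 0,"az": -0.062,"dx": 0,"dy": 0,"dz": 4,"hand": 0.4},{"ax": 0,"ay": 0,"az": -0.062,"dx": 0,"dy": 0,"dz": 7.2,"hand": 0.4},{"ax": 0,"ay": 0,"az": -0.062,"dx": 0,"dy": 0,"dz": 7.2,"hand": 0.4},{"ax": 0,"ay": 0,"az": -0.062,"dx": -1.2,"dy": 0,"dz": 7.2,"hand": 0.4},{"ax": 0,"ay": 0,"az": -0.062,"dx": -2.2,"dy": 0,"dz": 7.2,"hand": 0.4},{"ax": 0,"ay": 0,"az": -0.062,"dx": -2.7,"dy": 0,"dz": 7.2,"hand": 0.4},{"ax": 0,"ay": 0,"az": -0.062,"dx": -2.9,"dy": 0,"dz": 7.2,"hand": 0.4},{"ax": 0,"ay": 0,"az": -0.062,"dx": -3.1,"dy": 0,"dz": 7.2,"hand": 0.4},{"ax": 0,"ay": 0,"az": -0.062,"dx": -3.2,"dy": 0,"dz": 7.2,"hand": 0.4},{"ax": 0,"ay": 0,"az": -0.062,"dx": -3.2,"dy": 0,"dz": 7.2,"hand": 0.4}])

```text
clock: 9.65
eef_pos: [535.1, 36.2, 18.3]
tool_rot: [-3.141, -0.001, -3.016]
force: [-1.5, -0.8, 1.9]
width: 51.0
gripper_force: 1.3
```

Request:
send_rows(series=[{"ax": 0,"ay": 0,"az": 0,"dx": -0.1,"dy": 0,"dz": 0,"hand": 0.4},{"ax": 0,"ay": 0,"az": 0,"dx": -0.15,"dy": 0,"dz": 0,"hand": 0.4},{"ax": 0,"ay": 0,"az": 0,"dx": -0.15,"dy": 0,"dz": 0,"hand": 0.4}])

```text
clock: 9.95
eef_pos: [535.3, 36.2, 18.1]
tool_rot: [-3.141, -0.004, -3.016]
force: [-5.0, -1.0, 4.0]
width: 51.0
gripper_force: 2.9
```

```bash
python3 -c "
from h import *
go(-41,-25,18,np.pi)"
```

```text
d [-0.1   0.38  0.01] a [-0.001 -0.004 -0.006] now jig [-42.1 -28.8] 18.1 yaw -3.1479 q [ 0.    0.81 -0.19  1.97  0.36  0.4   1.23] F [-5. -1.  4.] w 51.0 9.95
```

Request:
send_rows(series=[{"ax": 0,"ay": 0,"az": 0,"dx": -0.1,"dy": 0,"dz": 0,"hand": 0.4},{"ax": 0,"ay": 0,"az": 0,"dx": -0.2,"dy": 0,"dz": 0,"hand": 0.4},{"ax": 0,"ay": 0,"az": 0,"dx": -0.2,"dy": 0,"dz": 0,"hand": 0.4}])

```text
clock: 10.25
eef_pos: [535.4, 36.0, 17.9]
tool_rot: [-3.14, -0.008, -3.016]
force: [-8.5, 0.0, 6.2]
width: 51.3
gripper_force: 4.3
```

Request:
send_rows(series=[{"ax": 0,"ay": 0,"az": 0,"dx": 2.0,"dy": 0,"dz": 0,"hand": 0.2},{"ax": 0,"ay": 0,"az": 0,"dx": 2.5,"dy": 0,"dz": -4,"hand": 0},{"ax": 0,"ay": 0,"az": 0.15,"dx": 2.5,"dy": 0,"dz": -9,"hand": 0},{"ax": 0,"ay": 0,"az": 0.3,"dx": 2.5,"dy": 0,"dz": -12,"hand": 0}])

```text
clock: 10.65
eef_pos: [516.6, 34.1, 141.2]
tool_rot: [3.139, 0.004, 2.96]
force: [0.9, 0.5, 0.5]
width: 85.1
gripper_force: 0.0
```

```bash
python3 -c "
from h import *
go(5,50,190,np.pi/2)"
```

```text
d [-3.88  9.49 -4.84] a [0.005 0.002 1.258] now jig [-60.9 -28.3] 141.2 yaw 2.8284 q [ 0.02  0.57 -0.2   1.97  0.19  0.61  1.08] F [0.9 0.5 0.5] w 85.1 10.65
```

Request:
send_rows(series=[{"ax": 0,"ay": 0,"az": 1.258,"dx": -5.5,"dy": 4.6,"dz": -4.8,"hand": 0},{"ax": 0,"ay": 0,"az": 1.258,"dx": -5.5,"dy": 4.6,"dz": -4.8,"hand": 0},{"ax": 0,"ay": 0,"az": 1.258,"dx": -5.5,"dy": 4.6,"dz": -4.8,"hand": 0},{"ax": 0,"ay": 0,"az": 1.258,"dx": -5.5,"dy": 4.6,"dz": -4.8,"hand": 0},{"ax": 0,"ay": 0,"az": 1.258,"dx": -5.5,"dy": 4.6,"dz": -4.8,"hand": 0},{"ax": 0,"ay": 0,"az": 1.258,"dx": -5.5,"dy": 4.6,"dz": -4.8,"hand": 0},{"ax": 0,"ay": 0,"az": 1.258,"dx": -5.5,"dy": 4.6,"dz": -4.8,"hand": 0},{"ax": 0,"ay": 0,"az": 1.258,"dx": -5.5,"dy": 4.6,"dz": -4.8,"hand": 0},{"ax": 0,"ay": 0,"az": 1.258,"dx": -5.5,"dy": 4.6,"dz": -4.8,"hand": 0},{"ax": 0,"ay": 0,"az": 1.258,"dx": -5.5,"dy": 4.6,"dz": -4.8,"hand": 0}])

```text
clock: 11.65
eef_pos: [577.6, 69.6, 186.4]
tool_rot: [3.14, 0.0, 1.709]
force: [0.1, -0.2, -0.1]
width: 85.4
gripper_force: 0.0
```

```bash
python3 -c "
from h import *
d=snap('wrist','w3')
go(55,15,150,np.pi/2)
q=proj(d,jig(d,[[20,35,32],[20,-105,32],[26,-58,38],[63,15,90]],POSE));print(q)
x,y=int(q[:,0].min())-70,int(q[:,1].min())-15
print(x,y)
c=cv2.resize(d['pixels'][y:y+150,x:x+200,::-1],None,fx=4,fy=4,interpolation=cv2.INTER_CUBIC);cv2.imwrite('pics/c3.png',c)"
```

```text
d [1.58 5.09 3.65] a [0.001 0.    0.008] now jig [ 4.1 -1.1] 186.4 yaw 1.5785 q [-0.26  0.59  0.15  1.77 -0.11  0.8   0.08] F [-0.6 -0.1  0.4] w 85.4 11.7
[[338.44592019 145.47713382]
 [335.85761295 266.74483884]
 [342.41193313 232.13344905]
 [392.58166614 180.29530071]]
265 130
```

View pics/c3.png

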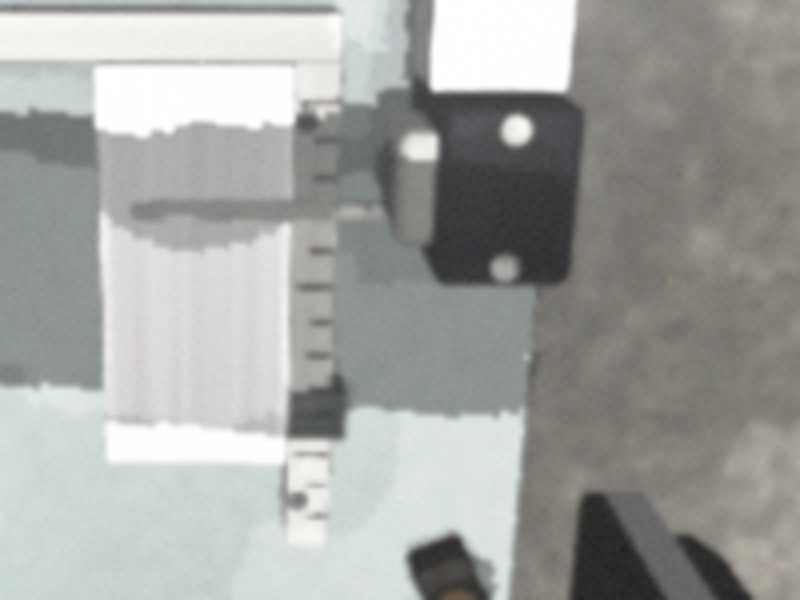

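The offcut is seated against both fences, with the fence line at column 292 and the end edge at row 64. The blade is at row 210, the clip spans rows 388–437 and the head is at (510,188). Measuring these:

Run:
```python
from h import *
from scipy.optimize import least_squares
d=load("w3");f=lambda p:(np.array(p)+.5)/4-.5+[265,130]
J=np.array([[20,-105,32],[20,35,32],[32,-105,32]]);P=f([[287,543],[297,62],[327,543]])
r=least_squares(lambda q:(proj(d,jig(d,J,q))-P).ravel(),POSE);print(r.x,r.fun.round(1))
for po in(POSE,r.x):
  m=lambda p,z:tojig(ray(d,f(p),z),po).round(1).tolist()
  print("offcut",[m(p,36) for p in[(95,67),(295,65),(287,464),(107,463)]])
  print("lines",[m((320,v),32)[1] for v in(140,178,250,286,320,354,454,487,517)])
  print("clip",m((317,390),38),m((317,414),38),m((317,438),38),m((317,438),32),"blade",m((300,210),47),m((350,210),47))
  print("head",[m(p,90) for p in[(428,95),(582,108),(566,283),(440,283)]])
im=d['pixels'].astype(int).sum(2)
for c in(339,343,347):print(im[222:245,c])
```

```text
[5.73423982e+02 7.13826819e+01 1.32058581e-01] [-0.2  0.5 -0.  -0.8  0.2  0.5]
offcut [[-29.9, 34.5], [19.7, 35.2], [19.9, -75.5], [-30.2, -75.4]]
lines [15.4, 5.4, -14.2, -24.3, -34.1, -44.0, -74.5, -84.9, -94.6]
clip [27.4, -52.0] [27.6, -59.2] [27.8, -66.4] [28.3, -69.5] blade [21.1, 1.0] [33.6, 1.1]
head [[44.1, 37.7], [75.8, 35.1], [76.1, -2.8], [49.0, -3.0]]
offcut [[-30.3, 33.3], [19.3, 34.1], [19.5, -76.6], [-30.6, -76.5]]
lines [14.3, 4.2, -15.4, -25.5, -35.2, -45.2, -75.6, -86.1, -95.8]
clip [27.0, -53.2] [27.2, -60.3] [27.4, -67.6] [27.9, -70.6] blade [20.8, -0.1] [33.2, -0.1]
head [[43.7, 36.5], [75.4, 34.0], [75.7, -4.0], [48.6, -4.1]]
[509 513 503 509 501 442 325 280 286 280 280 255 261 274 252 259 303 444
 633 689 657 550 640]
[511 509 506 491 406 285 264 279 274 277 267 244 241 252 259 252 296 448
 640 695 663 536 640]
[487 451 392 372 318 252 248 266 263 261 242 233 239 260 255 258 277 393
 553 626 603 559 580]
```

```bash
sed -i "s/^POSE=.*/POSE=(573.3,71.0,0.132)/" h.py
python3 - <<'E'
from h import *
d=load("side0");t=load("top0")
R=np.array(d["R"]);c=-R.T@d["t"]
for p in[(378,192),(383,168),(380,150)]:
    for z in(20,50,80,110,140): print(p,z,ray(d,p,z).round())
for p in[(240,133),(268,125),(210,120)]:
    for z in(50,100,140): print("top",p,z,tojig(ray(t,p,z),POSE).round())
go(62,15,130,np.pi/2)
E
```

```text
(378, 192) 20 [706. 205.  20.]
(378, 192) 50 [695. 138.  50.]
(378, 192) 80 [684.  71.  80.]
(378, 192) 110 [674.   4. 110.]
(378, 192) 140 [663. -63. 140.]
(383, 168) 20 [749. 400.  20.]
(383, 168) 50 [736. 322.  50.]
(383, 168) 80 [723. 245.  80.]
(383, 168) 110 [710. 168. 110.]
(383, 168) 140 [697.  91. 140.]
(380, 150) 20 [764. 582.  20.]
(380, 150) 50 [751. 495.  50.]
(380, 150) 80 [737. 408.  80.]
(380, 150) 110 [723. 322. 110.]
(380, 150) 140 [710. 235. 140.]
top (240, 133) 50 [139. 122.]
top (240, 133) 100 [124. 115.]
top (240, 133) 140 [111. 109.]
top (268, 125) 50 [151.  43.]
top (268, 125) 100 [135.  40.]
top (268, 125) 140 [122.  38.]
top (210, 120) 50 [187. 198.]
top (210, 120) 100 [169. 188.]
top (210, 120) 140 [155. 180.]
d [1.65 5.81 5.65] a [0.001 0.    0.008] now jig [ 3.9 -1.9] 186.4 yaw 1.5785 q [-0.26  0.59  0.15  1.77 -0.11  0.8   0.08] F [-0.6 -0.1  0.4] w 85.4 11.7
```

Request:
send_rows(series=[{"ax": 0,"ay": 0,"az": 0.008,"dx": 1.6,"dy": 5.8,"dz": 2.0,"hand": 0},{"ax": 0,"ay": 0,"az": 0.008,"dx": 1.6,"dy": 5.8,"dz": 5.6,"hand": 0},{"ax": 0,"ay": 0,"az": 0.008,"dx": 1.6,"dy": 5.8,"dz": 5.6,"hand": 0},{"ax": 0,"ay": 0,"az": 0.008,"dx": 1.6,"dy": 5.8,"dz": 5.6,"hand": 0}])

```text
clock: 12.1
eef_pos: [631.3, 92.8, 129.6]
tool_rot: [-3.139, 0.0, 1.702]
force: [-0.4, -0.2, 0.6]
width: 85.6
gripper_force: 0.0
```

```bash
python3 -c "
from h import *
go(62,15,51,np.pi/2)"
```

```text
d [0.1  0.18 7.86] a [-0.002  0.    -0.001] now jig [60.4 14. ] 129.6 yaw 1.5696 q [-0.27  0.73  0.14  1.65 -0.13  0.77  0.06] F [-0.4 -0.2  0.6] w 85.6 12.1
```

Request:
send_rows(series=[{"ax": 0,"ay": 0,"az": 0,"dx": 0.1,"dy": 0.15,"dz": 3,"hand": 0},{"ax": 0,"ay": 0,"az": 0,"dx": 0.1,"dy": 0.15,"dz": 5.5,"hand": 0},{"ax": 0,"ay": 0,"az": 0,"dx": 0.1,"dy": 0.15,"dz": 7.8,"hand": 0},{"ax": 0,"ay": 0,"az": 0,"dx": 0.1,"dy": 0.15,"dz": 7.8,"hand": 0},{"ax": 0,"ay": 0,"az": 0,"dx": 0.1,"dy": 0.15,"dz": 7.8,"hand": 0.2}])

```text
clock: 12.6
eef_pos: [634.2, 94.0, 54.2]
tool_rot: [3.14, 0.0, 1.701]
force: [-0.0, -0.0, -0.0]
width: 73.2
gripper_force: 0.0
```

```bash
python3 -c "
from h import *
go(62,15,51,np.pi/2)"
```

```text
d [ 0.02 -0.14  0.32] a [ 0.002  0.    -0.002] now jig [63.4 14.8] 54.2 yaw 1.5685 q [-0.26  0.84  0.12  1.68 -0.15  0.63  0.07] F [-0. -0. -0.] w 73.2 12.6
```

Request:
send_rows(series=[{"ax": 0,"ay": 0,"az": 0,"dx": 0,"dy": -0.1,"dz": 0.2,"hand": 0.4},{"ax": 0,"ay": 0,"az": 0,"dx": 0,"dy": -0.1,"dz": 0.2,"hand": 0.6},{"ax": 0,"ay": 0,"az": 0,"dx": 0,"dy": -0.1,"dz": 0.2,"hand": 1},{"ax": 0,"ay": 0,"az": 0,"dx": 0,"dy": -0.1,"dz": 0.2,"hand": 1},{"ax": 0,"ay": 0,"az": 0,"dx": 0,"dy": -0.1,"dz": 0.2,"hand": 1},{"ax": 0,"ay": 0,"az": 0,"dx": 0,"dy": -0.1,"dz": 0.2,"hand": 1}])

```text
clock: 13.2
eef_pos: [632.2, 94.3, 51.8]
tool_rot: [-3.141, -0.0, 1.7]
force: [-0.2, 0.2, 6.2]
width: 30.1
gripper_force: 58.7
```

```bash
python3 -c "
from h import *
go(62,15,51,np.pi/2)
from cell import read_state;print(read_state()['gripper_force'])"
```

```text
d [-0.03  0.05  0.08] a [-0.001 -0.    -0.002] now jig [61.5 15.3] 51.8 yaw 1.5683 q [-0.26  0.84  0.12  1.68 -0.15  0.63  0.07] F [-0.2  0.2  6.2] w 30.1 13.2
58.699817061424255
```

The width is 30 mm at 59 N, so the button is in. Now I'll draw the arm out.

Request:
send_rows(series=[{"ax": 0,"ay": 0,"az": 0,"dx": -0.4,"dy": 0,"dz": 0,"hand": 1},{"ax": 0,"ay": 0,"az": 0,"dx": -1.0,"dy": 0,"dz": 0,"hand": 1},{"ax": 0,"ay": 0,"az": 0,"dx": -1.7,"dy": 0,"dz": 0,"hand": 1},{"ax": 0,"ay": 0,"az": 0,"dx": -2.4,"dy": 0,"dz": 0,"hand": 1},{"ax": 0,"ay": 0,"az": 0,"dx": -3.1,"dy": 0,"dz": 0,"hand": 1},{"ax": 0,"ay": 0,"az": 0,"dx": -3.8,"dy": 0,"dz": 0,"hand": 1},{"ax": 0,"ay": 0,"az": 0,"dx": -4.5,"dy": 0,"dz": 0,"hand": 1},{"ax": 0,"ay": 0,"az": 0,"dx": -5.2,"dy": 0,"dz": 0,"hand": 1},{"ax": 0,"ay": 0,"az": 0,"dx": -5.8,"dy": 0,"dz": 0,"hand": 1},{"ax": 0,"ay": 0,"az": 0,"dx": -6.0,"dy": 0,"dz": 0,"hand": 1}])

```text
clock: 14.2
eef_pos: [640.1, 35.8, 51.7]
tool_rot: [-3.141, -0.002, 1.701]
force: [1.3, 3.4, 6.5]
width: 30.3
gripper_force: 59.4
```

Request:
send_rows(series=[{"ax": 0,"ay": 0,"az": 0,"dx": 0,"dy": 0,"dz": 0,"hand": 1},{"ax": 0,"ay": 0,"az": 0,"dx": 0,"dy": 0,"dz": 0,"hand": 1}])

```text
clock: 14.4
eef_pos: [640.1, 36.2, 51.8]
tool_rot: [-3.141, -0.002, 1.701]
force: [-0.0, 3.3, 7.1]
width: 30.3
gripper_force: 59.4
```

```bash
python3 -c "
from h import *
go(62,-45,51,np.pi/2)
d=snap('wrist','w4');t=snap('top','t4')
a=cv2.resize(d['pixels'][100:300,220:420,::-1],None,fx=3,fy=3,interpolation=cv2.INTER_CUBIC)
print(proj(d,jig(d,[[20,35,32],[26,-60,38],[20,-60,47]],POSE)),proj(t,jig(t,[[26,-60,38]],POSE)))
cv2.imwrite('pics/c4.png',a)"
```

```text
d [-0.17  0.04  0.08] a [-0.    -0.002 -0.002] now jig [ 61.6 -43.3] 51.8 yaw 1.5692 q [-0.16  0.84  0.11  1.68 -0.14  0.63  0.15] F [-0.   3.3  7.1] w 30.3 14.4
[[242.99894758 104.85048159]
 [264.31294242 268.56094423]
 [250.99220145 277.14612582]] [[311.69515201 165.08517975]]
```

View pics/w4.png

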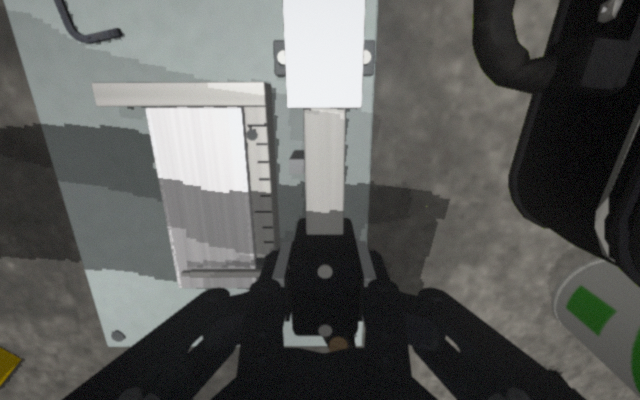

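The blade now stands at row 272 over the offcut, about 58.6 mm out. The offcut is still flush, and the clip is hidden by the finger. I'll get the clip centre from intensity profiles along the fence in the earlier pictures, and the blade's position from this one.

Run:
```python
from h import *
from scipy.ndimage import map_coordinates as mc
def prof(n,x,z,ys,corr=0):
    d=load(n);im=d["pixels"].astype(float).sum(2)
    acc=0
    for xx in x:
        q=proj(d,jig(d,np.c_[np.full(len(ys),xx),ys,np.full(len(ys),z)],POSE));acc=acc+mc(im,[q[:,1],q[:,0]],order=1)
    return (acc/len(x)).round().astype(int)
ys=np.arange(-46,-76,-1.)
for n in("top0","w1","w3"):
    for z in(32,38):print(n,z,list(zip(ys.astype(int),prof(n,(23,26,29),z,ys))))
ys2=np.arange(6,-7,-1.)
for n in("top0","w1","w3"):print("blade0",n,list(zip(ys2.astype(int),prof(n,(24,28),47,ys2))))
ys3=np.arange(-50,-66,-1.)
print("blade now w4",list(zip(ys3.astype(int),prof("w4",(-15,-10,-5,0,5),47,ys3))))
print("blade now top",list(zip(ys3.astype(int),prof("t4",(-15,-10,-5),47,ys3))))
ys4=np.arange(44,28,-1.)
for n in("w3","w4"):print("endfence",n,list(zip(ys4.astype(int),prof(n,(-50,-45,-40),32,ys4))))
```

```text
top0 32 [(np.int64(-46), np.int64(562)), (np.int64(-47), np.int64(587)), (np.int64(-48), np.int64(599)), (np.int64(-49), np.int64(609)), (np.int64(-50), np.int64(618)), (np.int64(-51), np.int64(627)), (np.int64(-52), np.int64(637)), (np.int64(-53), np.int64(608)), (np.int64(-54), np.int64(515)), (np.int64(-55), np.int64(421)), (np.int64(-56), np.int64(358)), (np.int64(-57), np.int64(329)), (np.int64(-58), np.int64(303)), (np.int64(-59), np.int64(284)), (np.int64(-60), np.int64(266)), (np.int64(-61), np.int64(257)), (np.int64(-62), np.int64(265)), (np.int64(-63), np.int64(272)), (np.int64(-64), np.int64(273)), (np.int64(-65), np.int64(279)), (np.int64(-66), np.int64(286)), (np.int64(-67), np.int64(287)), (np.int64(-68), np.int64(285)), (np.int64(-69), np.int64(291)), (np.int64(-70), np.int64(373)), (np.int64(-71), np.int64(488)), (np.int64(-72), np.int64(580)), (np.int64(-73), np.int64(536)), (np.int64(-74), np.int64(468)), (np.int64(-75), np.int64(440))]
top0 38 [(np.int64(-46), np.int64(544)), (np.int64(-47), np.int64(571)), (np.int64(-48), np.int64(583)), (np.int64(-49), np.int64(5
[... 7299 characters left out ...]
52)), (np.int64(34), np.int64(574)), (np.int64(33), np.int64(568)), (np.int64(32), np.int64(580)), (np.int64(31), np.int64(593)), (np.int64(30), np.int64(612)), (np.int64(29), np.int64(623))]
endfence w4 [(np.int64(44), np.int64(540)), (np.int64(43), np.int64(529)), (np.int64(42), np.int64(527)), (np.int64(41), np.int64(524)), (np.int64(40), np.int64(524)), (np.int64(39), np.int64(532)), (np.int64(38), np.int64(544)), (np.int64(37), np.int64(548)), (np.int64(36), np.int64(542)), (np.int64(35), np.int64(465)), (np.int64(34), np.int64(370)), (np.int64(33), np.int64(412)), (np.int64(32), np.int64(421)), (np.int64(31), np.int64(421)), (np.int64(30), np.int64(421)), (np.int64(29), np.int64(427))]
```

The clip spans y -55 to -69, so its centre is about -61.7. The blade is at -58.4. I'll draw it 3 mm further.

Request:
send_rows(series=[{"ax": 0,"ay": 0,"az": 0,"dx": -0.15,"dy": 0,"dz": 0,"hand": 1},{"ax": 0,"ay": 0,"az": 0,"dx": -0.32,"dy": 0,"dz": 0,"hand": 1},{"ax": 0,"ay": 0,"az": 0,"dx": -0.32,"dy": 0,"dz": 0,"hand": 1},{"ax": 0,"ay": 0,"az": 0,"dx": -0.32,"dy": 0,"dz": 0,"hand": 1},{"ax": 0,"ay": 0,"az": 0,"dx": -0.32,"dy": 0,"dz": 0,"hand": 1}])

```text
clock: 15.0
eef_pos: [640.4, 33.2, 51.7]
tool_rot: [-3.141, -0.002, 1.701]
force: [-0.3, 2.2, 6.1]
width: 30.0
gripper_force: 59.5
```

```bash
python3 -c "
from h import *
go(62,-47,51,np.pi/2)
d=snap('wrist','w5')
cv2.imwrite('pics/c5.png',cv2.resize(d['pixels'][80:310,140:420,::-1],None,fx=2.6,fy=2.6,interpolation=cv2.INTER_CUBIC))"
```

```text
d [-0.07  0.04  0.07] a [-0.    -0.002 -0.001] now jig [ 61.6 -46.3] 51.7 yaw 1.5693 q [-0.16  0.84  0.1   1.68 -0.14  0.63  0.15] F [-0.3  2.2  6.1] w 30.0 15.0
```

View pics/c5.png

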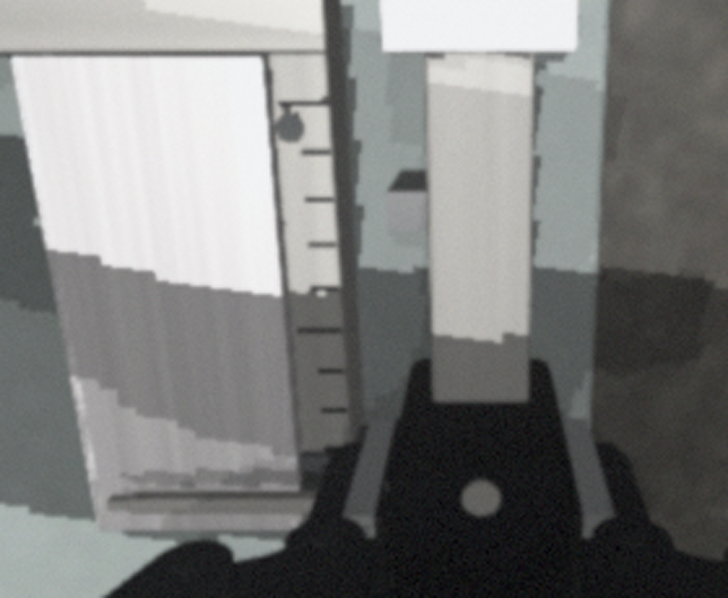

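The offcut is still tight in the corner. The blade, at crop rows 490–508, stands over the clip, whose near edge is at row 452, about 61.6 mm out against 61.7 for the rib. The grip is 59 N and the arm is at rest, so I'm handing in.

```bash
python3 -c "
from cell import *
print(finish_job())"
```

```text
the job is handed in; nothing more can be done
None
```

The job is handed in, though no verdict came back: the offcut sits flush in the corner, and the arm is drawn out about 61.6 mm, its blade over the clip's rib (measured at about 61.7 mm) and the head still held at about 59 N.

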